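# Slide a parcel through the size gate

### The arm

A 6-joint arm with a two-finger parallel gripper is mounted at the origin on a cart in front of the work surface, level with it; the furniture and walls round the work are solid. World frame = base frame: x ahead of the robot, y to its left, z up, the work surface at z = 0. Lengths are in m, angles in rad, forces in N, time in s.
With the tool pointing down it reaches from about 0.2 to 0.875 m from the base axis. Payload 3.4 kg.
Tool frame: the origin (TCP) lies on the centre line of the jaws, within the pads' length; the fingertips stand 14 mm ahead of it and the grasp point (between the pads) lies 5 mm behind it; x points along the fingers, z is the direction in which the jaws open and shut, and the axes are right-handed (so a half turn about x gives the same grasp; the last joint's range is limited). The gripper opens to 94 mm and grips with 3 to 60 N. Pads are 16 mm wide; open, the fingers measure 119 mm over their backs; the gripper's body (75 mm by 177 mm) begins 78 mm behind the grasp point.
Start: joints at [-1.464, 0.276, 1.505, -0, 1.361, -0.121], TCP at [0.13, -0.56, 0.219] pointing down, gripper open.
Joint ranges: [-2.89, 2.89], [-0.75, 2.08], [0.22, 2.7], [-1.18, 4.32], [0.11, 2.71], [-2.7, 2.7]. Speed limits (rad/s): [2.57, 2.57, 3.14, 3.14, 3.14, 3.14].

### API

Orientations are given as a unit quaternion [w, x, y, z].
In Python, from rig import r gives the robot as it stands. The module is installed in compiled form; this text tells all that it offers.
- The arm moves only by the shell command python3 -m crank 'ROWS' [OPENING] [FORCE]. ROWS is JSON, a list that holds one entry, the list of rows, each a list of 6 numbers: the shift along the tool's x, y, z each as a share of 40 cm, from -1 to 1, then the turn, a rotation vector about the tool's x, y, z each as a share of 45 degrees, from -1 to 1. A call has 1 to 12 rows; each row is the pose to reach, as a shift and turn from the pose measured when the call began, along the tool's axes at that moment; what a row does not reach only later rows make up. A row lasts 1/8 s, in which the tool goes at most 62.5 mm and 10.7 degrees, less where a joint would pass 70% of its speed; a pose out of reach is approached as far as the arm can. A call with a number of a shift or a turn outside -1 to 1 is refused whole. A call with a gripper value outside its range is refused whole. OPENING is the finger opening in mm, from 0 to 94, set as the call begins (- or left out, the last holds). The fingers move at their own pace and stop on an object; FORCE is the grip in N (left out, the last holds). Time passes only in rows, so rows that repeat a pose let the fingers close. It gives the time, the measured TCP pose, the force and the opening at its end, in the units of the state.
- r.observe(): the state, without advancing time (a new reading comes with each control period).
- r.camera(name): name is "side" or "top"; returns a dict with "pixels" (480x640x3 uint8, blue, green, red), "fovy" (degrees; the focal length in pixels is half the picture's height over the tangent of half this angle, whatever the lens; pixels are square), "cx", "cy" (the principal point, pixels), "eye" and "attitude" of the camera in the world. Camera axes: x right, y up, looking along -z (the intrinsics and any distortion apply to the point x, -y, -z); pixel columns grow to the right and rows downward; lengths in m; the calibration is good to about 2 mm. A picture is of the moment at which its call begins. There is no depth.
- r.close_job(): hands the job in, once; it reports no verdict.
The state is a dict: "clock": time; "qpos": joint angles; "joint_velocities": joint speeds; "tau": joint torques, N m; "position": TCP position; "eef_rot": TCP orientation; "contact_force": force on the tool from outside, world axes, zero at the start; "moment": the same for the moment, N m; "grip_width": opening from 0.0 (shut) to 1.0 (fully open).
Only numpy, scipy, OpenCV 4.12 (cv2) and the standard library are available. Lean on these libraries where they do the work, as an engineer would, in place of code of your own. Each camera call takes 0.05 s, during which the arm holds its last target.

### The job

Check that the larger of the two loose kraft parcel boxes on the open bench is within size: square it up with pushes of the fingers and slide it long way first through the wooden size gate, in at the flared mouth and on until the whole box is out and stands just beyond the far end. Only push it along the bench top with the outside of the fingers; do not grip, lift or tip it. Leave the smaller parcel box and the other loose things where they are.

Things in the scene. Friction and masses are not known exactly. Their poses are not given: they have to be found in the camera images.
- size_gate: Wooden gate fixed to the bench: two upright cheeks, each 24 mm thick (x), 60 long (y), 35 high, 63 mm apart (x -31.5 to +31.5), open above and at the ends. Origin: bench top, middle of the gap. y runs along the gap in the direction of travel. At the entry (y = -30) two wings as high flare to 100 mm apart at y = -54; exit at y = +30. Steel feet reach 20 mm out from the cheeks; the strip in the gap is flush.
- parcel: The larger loose kraft cardboard box with a pale strip of tape: 57 mm (its x) by 72 mm (its y) by 40 mm high, about 0.15 kg, closed. Origin at the centre of its underside, z up. It starts on the bench before the flared mouth, to one side of the gap's line, with its y axis roughly (within 0.3 rad) along the gate's y axis.
- small_parcel: The smaller loose kraft box, 26 mm (x) by 52 mm (y) by 20 mm high, before the mouth on the other side of the gap's line. Origin at the centre of its underside. To be left alone.
- tape_measure: Pocket tape measure lying on its side, about 68 x 71 x 35 mm, to the right, farther from the robot. Origin at its underside. To be left alone.
- round_tin: Round aluminium tin, 62 mm across, 22 mm high, beyond the gate and nearer the robot. Origin at the centre of its underside. To be left alone.
- card_stack: Stack of white cards, 57 x 91 x 19 mm, to the left of the gate. Origin at the centre of its underside. To be left alone.
- eraser: Block eraser in a card sleeve, 20 x 42 x 13 mm, to the right near the front. Origin at the centre of its underside. To be left alone.
Mind the look-alikes: they are no part of the job. Leave any blue look-alike of the parcel alone.

How it is judged:
By the outcome, as a careful person would: the job done as asked, in the order asked, and still so for the second after the job is handed in, with the robot touching nothing.
It also fails if it takes over 58 s, if anything falls off the work surface, if the arm or the gripper's body presses on something with over 40 N, if the wrist force passes 120 N, or if a joint passes its speed limit or range.

## Working session

There is one attempt and no reset: what is moved stays moved. The work goes in short steps, Python scripts to look and compute and a shell command to move; the robot and the scene stay as the last step left them, time stands still between calls to the robot, and variables do not carry over. Pictures are saved under pics/ and viewed, and the job is handed in when it is done.

```bash
mkdir -p pics
python3 - <<'E'
from rig import r
import cv2
for n in("top","side"):
    c=r.camera(n); cv2.imwrite(f"pics/{n}0.png",c["pixels"]); print({k:v for k,v in c.items() if k!="pixels"})
print(r.observe())
E
```

```text
{'fovy': 57.21799544096601, 'cx': 315.49258182045384, 'cy': 240.77425846794407, 'eye': array([ 0.41732177, -0.04411574,  0.91624239]), 'attitude': array([ 0.71458583,  0.04464196, -0.06249522, -0.69531902])}
{'fovy': 48.55290326241837, 'cx': 321.38227357069786, 'cy': 242.01196354980658, 'eye': array([0.07715556, 0.85545675, 0.54757672]), 'attitude': array([-0.189769  , -0.12874703,  0.50395065,  0.83273385])}
{'clock': 0.1, 'qpos': array([-1.46398659e+00,  2.76477895e-01,  1.50595741e+00,  9.52063299e-06,
        1.36070867e+00, -1.21013595e-01]), 'joint_velocities': array([ 2.59894386e-04, -1.32933572e-03, -4.90694665e-03,  6.87972528e-05,
        1.47461593e-03,  1.04977987e-03]), 'tau': array([ 6.69741676e-04, -4.05456913e+01, -2.37779170e+01,  7.03186984e-02,
        2.99264712e-02, -5.04782690e-05]), 'position': array([ 0.12980811, -0.55967238,  0.21874152]), 'eef_rot': array([ 0.55320895,  0.44032011,  0.5539744 , -0.43953433]), 'contact_force': array([ 0.01100679, -0.32356875,  0.56503344]), 'moment': array([ 0.03820306, -0.01654517, -0.00390957]), 'grip_width': 1.0014987576966519}
```

View pics/top0.png

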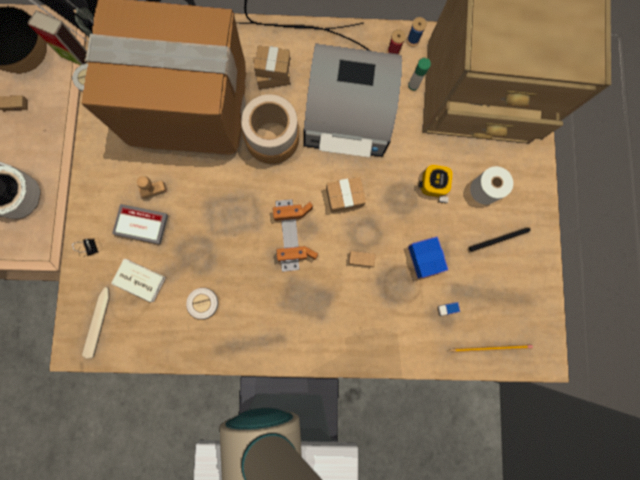

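View pics/side0.png

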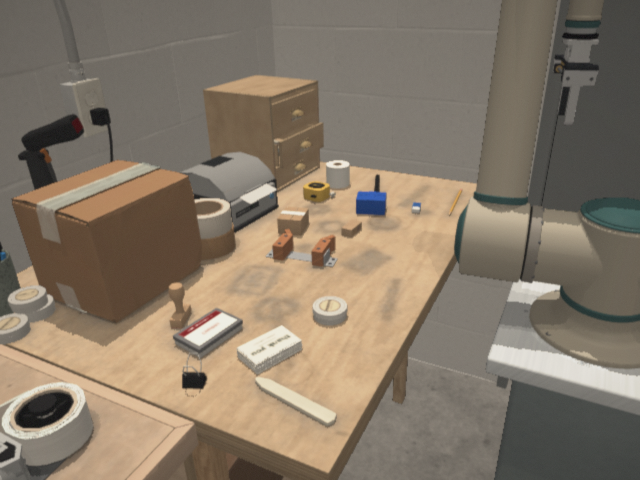

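```bash
cat > h.py <<'E'
from rig import r
import cv2, numpy as np
from scipy.spatial.transform import Rotation as R
def rot(q): return R.from_quat(q,scalar_first=True)
def snap(n,f):
    c=r.camera(n); cv2.imwrite(f"pics/{f}.png",c["pixels"]); return c
def world(c,uv,z):
    f=240/np.tan(np.radians(c["fovy"]/2)); uv=np.atleast_2d(np.array(uv,float))
    d=np.c_[(uv[:,0]-c["cx"])/f,-(uv[:,1]-c["cy"])/f,-np.ones(len(uv))]
    d=rot(c["attitude"]).apply(d); e=c["eye"]
    return e+d*((z-e[2])/d[:,2])[:,None]
def pix(c,P):
    f=240/np.tan(np.radians(c["fovy"]/2))
    p=rot(c["attitude"]).inv().apply(np.atleast_2d(P)-c["eye"])
    return np.c_[c["cx"]-f*p[:,0]/p[:,2],c["cy"]+f*p[:,1]/p[:,2]]
def crop(c,box,s,f):
    x0,y0,x1,y1=box
    cv2.imwrite(f"pics/{f}.png",cv2.resize(c["pixels"][y0:y1,x0:x1],None,fx=s,fy=s,interpolation=cv2.INTER_CUBIC))
E
python3 - <<'E'
from h import *
c=snap("top","t1"); crop(c,(260,160,390,280),6,"t1c")
E
```

```text
(no output)
```

View pics/t1c.png

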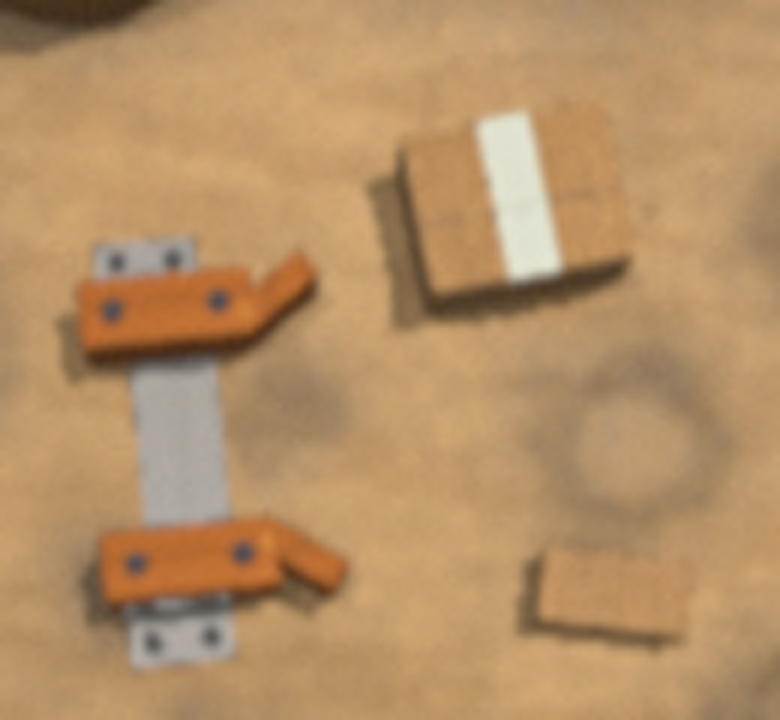

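Run:
```python
from h import *
c=r.camera("top")
def W(l,z): return world(c,np.array(l)/6+[260,160]-0.4,z)
for n,l,z in [("cheek+x",[(78,287),(248,268),(257,333),(88,352)],.035),("cheek-x",[(101,537),(272,520),(282,585),(108,603)],.035),("parcel",[(403,150),(610,100),(630,260),(432,297)],.04),("small",[(543,548),(690,560),(682,632),(540,625)],.02),("wingtips",[(300,253),(317,275),(346,570),(335,592)],.035)]:
    w=W(l,z); print(n,np.round(w[:,:2],4).tolist(),np.round(w.mean(0),4), np.round([np.linalg.norm(w[i]-w[(i+1)%4]) for i in range(4)],4), np.round(np.degrees(np.arctan2(*(w[0]-w[1])[[1,0]])),1),np.round(np.degrees(np.arctan2(*(w[3]-w[2])[[1,0]])),1))
```

```text
cheek+x [[0.6187, 0.0247], [0.6272, -0.033], [0.6046, -0.0367], [0.5962, 0.0204]] [ 0.6117 -0.0061  0.035 ] [0.0583 0.0229 0.0577 0.0229] 98.4 98.3
cheek-x [[0.533, 0.0136], [0.5405, -0.0437], [0.5186, -0.0477], [0.5108, 0.0104]] [ 0.5257 -0.0168  0.035 ] [0.0577 0.0223 0.0585 0.0224] 97.4 97.6
parcel [[0.6691, -0.0848], [0.6892, -0.1558], [0.6329, -0.1632], [0.6179, -0.0958]] [ 0.6523 -0.1249  0.04  ] [0.0738 0.0568 0.0691 0.0524] 105.8 102.6
small [[0.5356, -0.1368], [0.5329, -0.1875], [0.508, -0.1848], [0.509, -0.1362]] [ 0.5214 -0.1613  0.02  ] [0.0507 0.025  0.0487 0.0265] 87.0 88.8
wingtips [[0.633, -0.0506], [0.6255, -0.0566], [0.5242, -0.069], [0.5167, -0.0655]] [ 0.5748 -0.0604  0.035 ] [0.0096 0.102  0.0083 0.1172] 38.7 155.0
```

Run:
```python
from h import *
c=r.camera("top"); crop(c,(240,30,410,210),4,"t2c")
c2=r.camera("side"); crop(c2,(170,140,350,280),4,"s2c")
for x in (.7,.72,.74,.76): print(x,pix(c,[[x,y,.1] for y in(-.03,-.12,-.21)]).round().tolist(),pix(c2,[[x,y,.1] for y in(-.03,-.12,-.21)]).round().tolist())
```

```text
0.7 [[300.0, 160.0], [347.0, 161.0], [393.0, 163.0]] [[251.0, 200.0], [273.0, 186.0], [292.0, 174.0]]
0.72 [[301.0, 150.0], [347.0, 151.0], [393.0, 153.0]] [[244.0, 199.0], [265.0, 185.0], [285.0, 173.0]]
0.74 [[301.0, 140.0], [347.0, 141.0], [393.0, 143.0]] [[236.0, 198.0], [258.0, 184.0], [278.0, 172.0]]
0.76 [[301.0, 130.0], [347.0, 132.0], [393.0, 133.0]] [[229.0, 196.0], [251.0, 183.0], [271.0, 171.0]]
```

View pics/t2c.png

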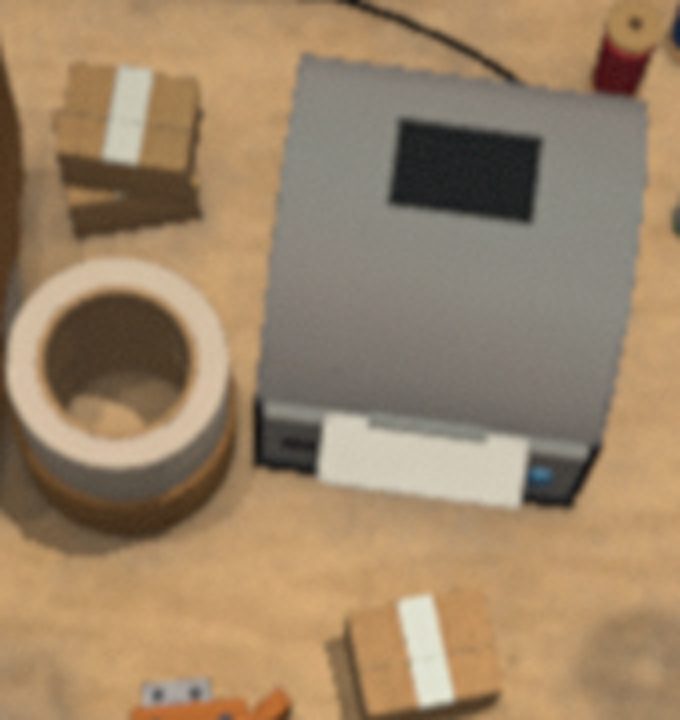

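View pics/s2c.png

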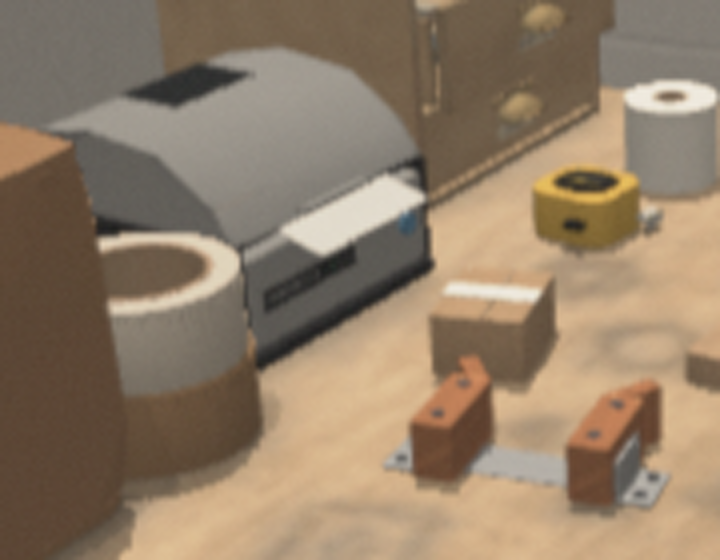

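Run:
```python
from h import *
c=r.camera("top"); c2=r.camera("side")
print("base",world(c,[(304,146),(383,155.5)],0).round(3).tolist())
print("paper",world(c,[(319,150),(370,156)],.05).round(3).tolist())
# side-view: front base corners, front top corners
print("base side",world(c2,[(235,229),(277,206)],0).round(3).tolist())
# height of face top: x,y of base corner, find z matching side rows
b=world(c,[(304,146),(383,155.5)],0)
for p in b: print([ (z,pix(c2,p+[0,0,z]).round(1).tolist(), pix(c,p+[0,0,z]).round(1).tolist()) for z in (0,.04,.06,.08)])
s=r.observe(); A=rot(s["eef_rot"]).as_matrix(); print(A.round(3))
th=np.radians(7.4)
```

```text
base [[0.766, -0.035, 0.0], [0.75, -0.208, 0.0]]
paper [[0.739, -0.067, 0.05], [0.73, -0.172, 0.05]]
base side [[0.779, -0.065, 0.0], [0.757, -0.223, 0.0]]
[(0, [[232.5, 235.1]], [[304.0, 146.0]]), (0.04, [[230.7, 219.5]], [[304.0, 139.0]]), (0.06, [[229.8, 211.4]], [[304.0, 135.3]]), (0.08, [[228.9, 203.3]], [[304.1, 131.4]])]
[(0, [[276.4, 208.6]], [[383.0, 155.5]]), (0.04, [[275.4, 194.1]], [[386.4, 149.0]]), (0.06, [[274.9, 186.7]], [[388.2, 145.5]]), (0.08, [[274.4, 179.2]], [[390.1, 141.8]])]
[[-0.     0.974  0.226]
 [ 0.     0.226 -0.974]
 [-1.     0.    -0.   ]]
```

Candidates: kraft box with pale tape on the open bench (346,194); small kraft box (361,259), which is the small parcel; stacked kraft boxes at the back (272,62), not on open bench; the big carton (165,75); and the blue cube (428,258), the look-alike. I choose (346,194), which the crop confirms: it is before the mouth, to the +x side. The gate is at about (0.569,-0.0115), yaw 7.2°, with travel toward +y.

```bash
cat >> h.py <<'E'
YAW=np.radians(7.2); G=np.array([.5687,-.0115]); n=np.array([np.cos(YAW),np.sin(YAW)]); d=np.array([-np.sin(YAW),np.cos(YAW)])
def g2w(x,y): return G+x*n+y*d
def w2g(p): q=np.asarray(p)[...,:2]-G; return np.stack([q@n,q@d],-1)
def plan(gx,gy,tipz,zang=None):
    "zang: wanted gate-frame angle (deg) of tool z"
    s=r.observe(); A=rot(s["eef_rot"]).as_matrix()
    P=np.r_[g2w(gx,gy),tipz+.014]
    sh=A.T@(P-s["position"])/.4
    if zang is None: t=np.zeros(3)
    else:
        a=np.radians(zang)+YAW; z=np.array([np.cos(a),np.sin(a),0]); x=np.array([0,0,-1.]); B=np.c_[x,np.cross(z,x),z]
        t=R.from_matrix(A.T@B).as_rotvec()/np.radians(45)
    print("to",P.round(4),"rows",sh.round(4),t.round(4))
def now():
    s=r.observe(); A=rot(s["eef_rot"]).as_matrix(); z=A[:,2]
    print("t",round(s["clock"],2),"gate",w2g(s["position"]).round(4),"tipz",round(s["position"][2]-.014,4),"zang",round(np.degrees(np.arctan2(z[1],z[0])-YAW),2),"F",s["contact_force"].round(1),"open",round(s["grip_width"]*94,1), "down",A[:,0].round(3))
E
python3 -c "
from h import *
now(); plan(.122,-.123,.13,-90)"
```

```text
t 0.4 gate [-0.5042 -0.4893] tipz 0.2054 zang -84.15 F [-0.5  0.   0.5] open 94.2 down [-0.  0. -1.]
to [ 0.7052 -0.1182  0.144 ] rows [ 0.1886  1.6506 -0.7515] [ 0.13   -0.0002 -0.    ]
```

```bash
python3 -m crank '[[[0.02,0.15,-0.07,0.03,0,0],[0.04,0.3,-0.14,0.07,0,0],[0.06,0.45,-0.2,0.1,0,0],[0.08,0.6,-0.27,0.13,0,0],[0.08,0.75,-0.34,0.13,0,0],[0.08,0.83,-0.38,0.13,0,0],[0.08,0.83,-0.38,0.13,0,0],[0.08,0.83,-0.38,0.13,0,0]]]' 40 20; python3 -c "
from h import *
now(); plan(.122,-.123,.13,-90)"
```

```text
clock: 1.4
position: [0.4186, -0.3372, 0.1874]
eef_rot: [0.53, 0.467, 0.531, -0.468]
contact_force: [-0.1, -0.7, 0.6]
grip_width: 0.425
t 1.4 gate [-0.1897 -0.3043] tipz 0.1734 zang -89.95 F [-0.1 -0.7  0.6] open 39.9 down [-0.001 -0.    -1.   ]
to [ 0.7052 -0.1182  0.144 ] rows [ 0.1077  0.7799 -0.4527] [0.0011 0.0003 0.0011]
```

```bash
python3 -m crank '[[[0.02,0.13,-0.075,0,0,0],[0.04,0.26,-0.15,0,0,0],[0.06,0.39,-0.225,0,0,0],[0.08,0.52,-0.3,0,0,0],[0.1,0.65,-0.375,0,0,0],[0.108,0.78,-0.453,0,0,0],[0.108,0.78,-0.453,0,0,0],[0.108,0.78,-0.453,0,0,0]]]'; python3 -c "
from h import *
now(); plan(.122,-.123,.008,-90)
c=snap('top','t3');crop(c,(240,100,440,300),4,'t3c')
c=snap('side','s3');crop(c,(180,100,380,280),4,'s3c')"
```

```text
clock: 2.4
position: [0.7042, -0.1201, 0.1434]
eef_rot: [0.53, 0.467, 0.531, -0.469]
contact_force: [-0.1, -1.3, -0.1]
grip_width: 0.428
t 2.4 gate [ 0.1208 -0.1247] tipz 0.1294 zang -90.04 F [-0.1 -1.3 -0.1] open 40.2 down [-0.002 -0.001 -1.   ]
to [ 0.7052 -0.1182  0.022 ] rows [ 0.3036  0.0037 -0.0046] [-0.0008  0.001   0.0033]
```

View pics/s3c.png

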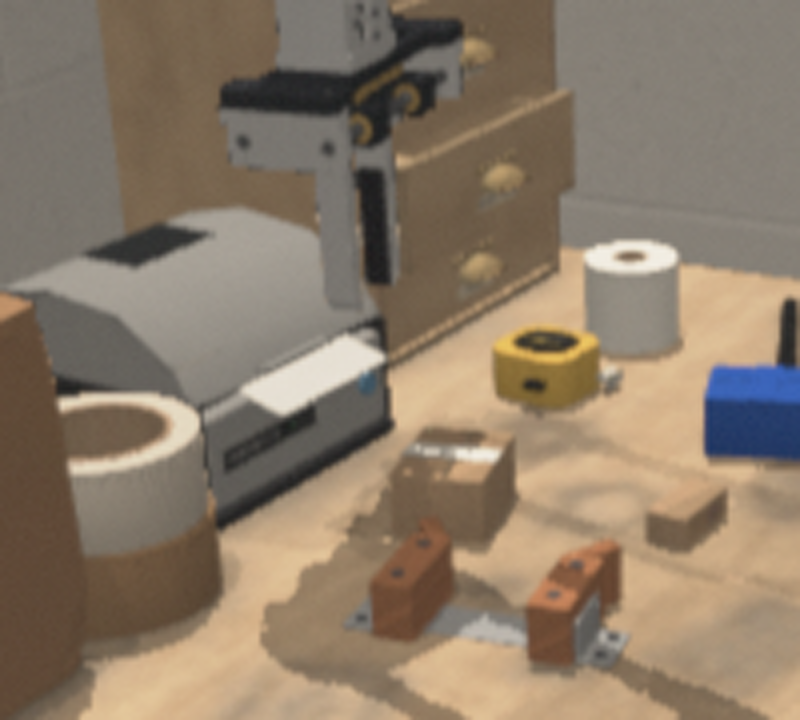

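View pics/t3c.png

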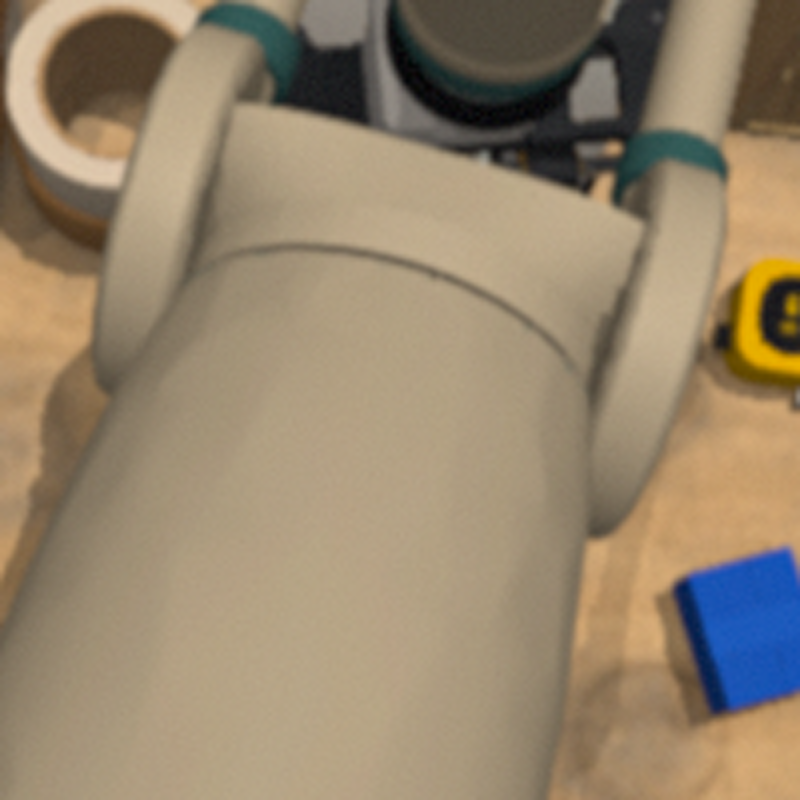

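```bash
python3 -m crank '[[[0.08,-0.007,-0.004,0,0,0],[0.16,-0.007,-0.004,0,0,0],[0.22,-0.007,-0.004,0,0,0],[0.24,-0.007,-0.004,0,0,0],[0.24,-0.007,-0.004,0,0,0]]]'; python3 -c "
from h import *
now(); plan(.118,-.123,.014,-90)
c=snap('side','s4');crop(c,(180,100,380,280),4,'s4c')"
```

```text
clock: 3.12
position: [0.7003, -0.1203, 0.0485]
eef_rot: [0.53, 0.468, 0.53, -0.469]
contact_force: [0.8, 0.3, 0.8]
grip_width: 0.426
t 3.12 gate [ 0.117  -0.1244] tipz 0.0345 zang -90.17 F [0.8 0.3 0.8] open 40.1 down [-0.002 -0.001 -1.   ]
to [ 0.7012 -0.1187  0.028 ] rows [ 0.0513  0.0026 -0.0035] [-0.0038  0.0011  0.0021]
```

View pics/s4c.png

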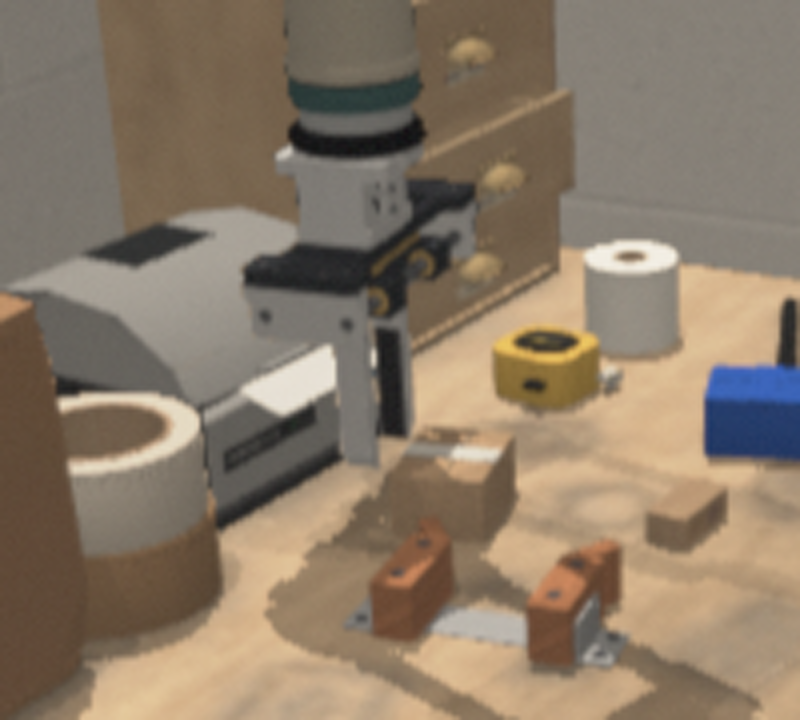

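```bash
python3 -m crank '[[[0.02,0.003,-0.003,0,0,0],[0.035,0.003,-0.003,0,0,0],[0.05,0.003,-0.003,0,0,0],[0.05,0.003,-0.003,0,0,0]]]'; python3 -c "
from h import *
now(); plan(.0375,-.123,.012,-90)
c=snap('side','s5');crop(c,(220,160,340,260),6,'s5c')"
```

```text
clock: 3.68
position: [0.7016, -0.1186, 0.0284]
eef_rot: [0.53, 0.468, 0.53, -0.469]
contact_force: [-0.2, 0.3, 0.3]
grip_width: 0.43
t 3.67 gate [ 0.1184 -0.1229] tipz 0.0144 zang -90.14 F [-0.2  0.3  0.3] open 40.4 down [-0.002 -0.001 -1.   ]
to [ 0.6213 -0.1288  0.026 ] rows [ 0.0063 -0.2022  0.0007] [-0.0032  0.0011  0.0021]
```

View pics/s5c.png

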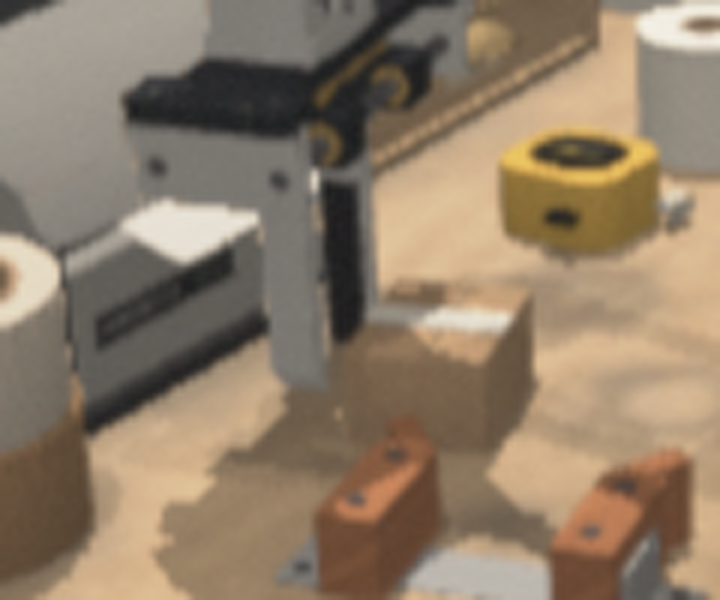

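The fingers stand on the +x side of the parcel, clear of the printer, near crop pixel (300,370). Now the lateral push, stopping a little short of the line.

```bash
python3 -m crank '[[[0.005,-0.015,0,0,0,0],[0.005,-0.03,0,0,0,0],[0.005,-0.045,0,0,0,0],[0.005,-0.06,0,0,0,0],[0.005,-0.075,0,0,0,0],[0.005,-0.09,0,0,0,0],[0.005,-0.105,0,0,0,0],[0.005,-0.12,0,0,0,0],[0.005,-0.135,0,0,0,0],[0.005,-0.15,0,0,0,0],[0.005,-0.165,0,0,0,0],[0.005,-0.175,0,0,0,0]]]'; python3 -c "
from h import *
now(); plan(.0375,-.123,.012,-90)
c=snap('side','s6');crop(c,(240,170,370,270),6,'s6c')"
```

```text
clock: 5.22
position: [0.6321, -0.1273, 0.027]
eef_rot: [0.53, 0.468, 0.53, -0.469]
contact_force: [1.1, -0.0, -0.0]
grip_width: 0.424
t 5.22 gate [ 0.0484 -0.1229] tipz 0.013 zang -90.15 F [ 1.1 -0.  -0. ] open 39.9 down [-0.    -0.001 -1.   ]
to [ 0.6213 -0.1288  0.026 ] rows [ 0.0025 -0.0273  0.0004] [-0.0033  0.0016  0.0008]
```

View pics/s6c.png

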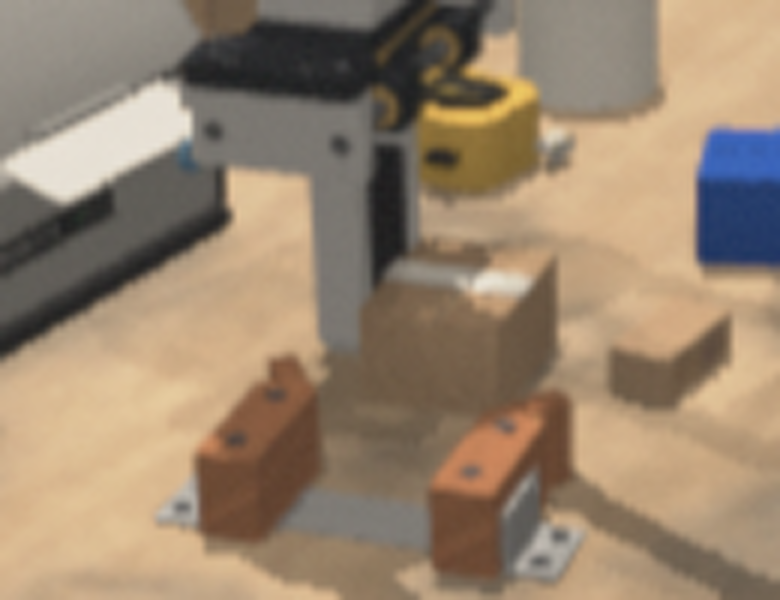

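```bash
python3 -c "
from h import *
c=r.camera('side')
W=lambda l,z:w2g(world(c,np.array(l)/6+[240,170]-.4,z)).round(4).tolist()
print('box bottom front',W([(363,393),(495,408)],0),'top',W([(365,312),(498,338),(557,258)],.04))
print('cheek exit inner bottoms/tops',W([(263,540),(432,572)],0),W([(265,470),(433,490)],.035))
"
```

```text
box bottom front [[0.0415, -0.0933], [-0.0113, -0.0958]] top [[0.0348, -0.0827], [-0.0205, -0.0756], [-0.0189, -0.1499]]
cheek exit inner bottoms/tops [[0.0332, 0.0249], [-0.0317, 0.0288]] [[0.0255, 0.0365], [-0.0349, 0.0333]]
```

```bash
python3 -m crank '[[[0.002,-0.01,0,0,0,0],[0.002,-0.02,0,0,0,0],[0.002,-0.029,0,0,0,0],[0.002,-0.029,0,0,0,0],[0.002,-0.01,0,0,0,0],[0.002,0.03,0,0,0,0],[-0.1,0.04,0,0,0,0],[-0.2,0.04,0,0,0,0],[-0.3,0.04,0,0,0,0],[-0.3,0.04,0,0,0,0]]]'; python3 -c "
from h import *
now(); plan(0,-.25,.12,-45)
"
```

```text
clock: 6.58
position: [0.6508, -0.1257, 0.1504]
eef_rot: [0.532, 0.469, 0.528, -0.468]
contact_force: [-0.4, -0.8, -0.8]
grip_width: 0.422
t 6.58 gate [ 0.0672 -0.1236] tipz 0.1364 zang -90.12 F [-0.4 -0.8 -0.8] open 39.7 down [ 0.005 -0.003 -1.   ]
to [ 0.6    -0.2595  0.134 ] rows [ 0.0415 -0.1675  0.3163] [-1.0027  0.0073 -0.0039]
```

```bash
python3 -m crank '[[[0.01,-0.03,0.06,-0.2,0,0],[0.02,-0.06,0.12,-0.4,0,0],[0.02,-0.09,0.18,-0.6,0,0],[0.02,-0.12,0.24,-0.8,0,0],[0.02,-0.15,0.3,-1,0,0],[0.02,-0.17,0.32,-1,0,0],[0.02,-0.17,0.32,-1,0,0]]]' 15; python3 -c "
from h import *
now(); plan(0,-.25,.10,0)
c=snap('top','t7');crop(c,(240,150,440,300),4,'t7c')
c=snap('side','s7');crop(c,(240,170,370,270),6,'s7c')
"
```

```text
clock: 7.45
position: [0.5986, -0.2609, 0.1415]
eef_rot: [0.67, 0.231, 0.667, -0.231]
contact_force: [1.5, -0.1, 0.7]
grip_width: 0.162
t 7.45 gate [-0.0016 -0.2512] tipz 0.1275 zang -45.31 F [ 1.5 -0.1  0.7] open 15.2 down [ 0.004 -0.002 -1.   ]
to [ 0.6    -0.2595  0.114 ] rows [0.0687 0.0049 0.0004] [-1.0068  0.0054  0.0012]
```

View pics/t7c.png

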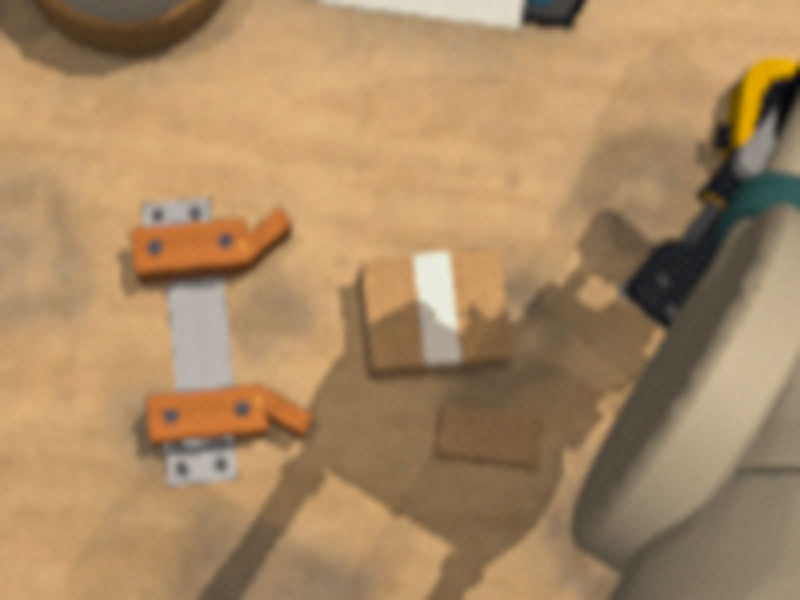

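View pics/s7c.png

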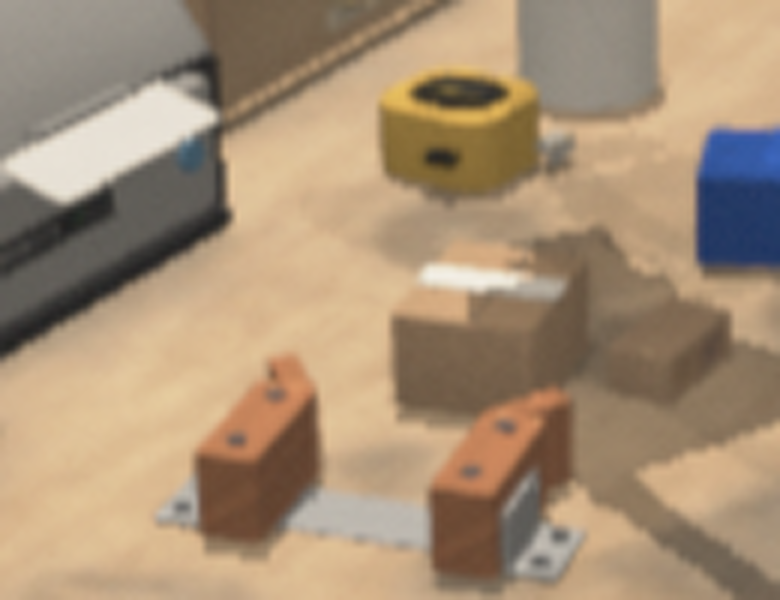

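```bash
python3 -c "
from h import *
c=r.camera('top')
W=lambda l,z:world(c,np.array(l)/4+[240,150]-.4,z)
p=W([(363,265),(502,251),(510,357),(372,371)],.04);print(w2g(p).round(4).tolist(),w2g(p.mean(0)).round(4))
for a,b in((0,1),(3,2)): q=w2g(p[a])-w2g(p[b]); print(np.degrees(np.arctan2(-q[0],q[1])))
k=W([(140,275),(250,262),(148,397),(262,385),(131,231),(243,217),(156,443),(268,430)],.035);print(w2g(k).round(4).tolist())
"
```

```text
[[0.0245, -0.0858], [0.025, -0.1573], [-0.0298, -0.1549], [-0.0302, -0.0846]] [-0.0026 -0.1206]
0.4302182495645667
0.32153501862401607
[[0.0311, 0.0276], [0.0325, -0.0288], [-0.0318, 0.029], [-0.0312, -0.0288], [0.0544, 0.0302], [0.0563, -0.0275], [-0.0554, 0.027], [-0.0543, -0.0296]]
```

```bash
sed -i 's/radians(7.2)/radians(8.0)/' h.py; python3 -m crank '[[[0.02,0,0,-0.2,0,0],[0.04,0,0,-0.4,0,0],[0.06,0,0,-0.6,0,0],[0.06,0,0,-0.8,0,0],[0.06,0,0,-0.99,0,0],[0.06,0,0,-0.99,0,0],[0.06,0,0,-0.99,0,0]]]' 20; python3 -c "
from h import *
now(); plan(-.004,-.19,.05,0);plan(-.004,-.19,.010,0)
c=snap('top','t8');crop(c,(240,150,440,300),4,'t8c')
"
```

```text
clock: 8.48
position: [0.5999, -0.2595, 0.1184]
eef_rot: [0.708, -0.041, 0.704, 0.039]
contact_force: [0.5, 0.1, 0.1]
grip_width: 0.212
t 8.47 gate [-0.0037 -0.25  ] tipz 0.1044 zang -1.48 F [0.5 0.1 0.1] open 19.9 down [ 0.005 -0.003 -1.   ]
to [ 0.5912 -0.2002  0.064 ] rows [ 0.1354  0.1503 -0.0054] [-0.033   0.0064  0.0041]
to [ 0.5912 -0.2002  0.024 ] rows [ 0.2354  0.1506 -0.0059] [-0.033   0.0064  0.0041]
```

View pics/t8c.png

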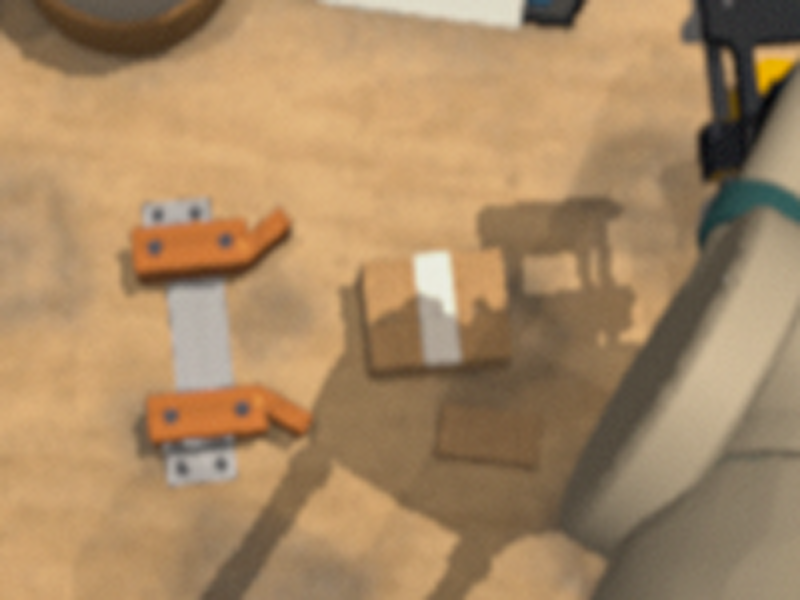

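```bash
python3 -m crank '[[[0.05,0.07,-0.006,-0.033,0.006,0.004],[0.1,0.15,-0.006,-0.033,0.006,0.004],[0.15,0.15,-0.006,-0.033,0.006,0.004],[0.2,0.15,-0.006,-0.033,0.006,0.004],[0.23,0.15,-0.006,-0.033,0.006,0.004],[0.23,0.15,-0.006,-0.033,0.006,0.004]]]'; python3 -c "
from h import *
now(); plan(-.002,-.10,.010,0); plan(0,.028,.01,0)
c=snap('side','s9');crop(c,(240,150,390,270),5,'s9c')
"
```

```text
clock: 9.28
position: [0.5906, -0.2004, 0.0254]
eef_rot: [0.705, -0.049, 0.706, 0.05]
contact_force: [1.1, -0.4, -0.2]
grip_width: 0.212
t 9.28 gate [-0.0046 -0.1901] tipz 0.0114 zang -0.02 F [ 1.1 -0.4 -0.2] open 19.9 down [-0.001  0.001 -1.   ]
to [ 0.5806 -0.1108  0.024 ] rows [0.0036 0.2252 0.0065] [-0.0004 -0.0015 -0.0012]
to [0.5648 0.0162 0.024 ] rows [0.0039 0.5452 0.0114] [-0.0004 -0.0015 -0.0012]
```

View pics/s9c.png

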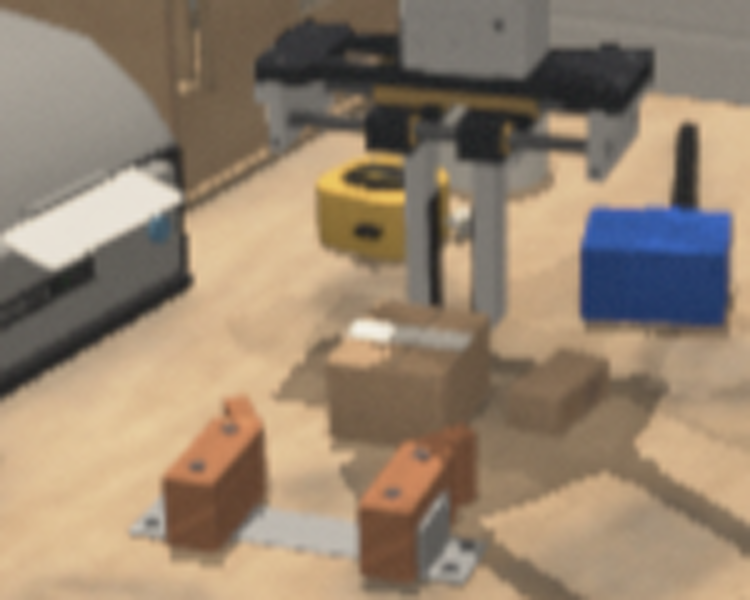

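```bash
python3 -m crank '[[[0.003,0.02,0,0,0,0],[0.003,0.035,0,0,0,0],[0.003,0.05,0.001,0,0,0],[0.003,0.065,0.002,0,0,0],[0.003,0.08,0.003,0,0,0],[0.003,0.095,0.004,0,0,0],[0.003,0.11,0.005,0,0,0],[0.003,0.125,0.006,0,0,0],[0.003,0.14,0.007,0,0,0],[0.003,0.155,0.008,0,0,0],[0.003,0.17,0.009,0,0,0],[0.003,0.18,0.01,0,0,0]]]'; python3 -c "
from h import *
now(); plan(0,.028,.01,0)
c=snap('side','s10');crop(c,(240,150,390,270),5,'s10c')
c=snap('top','t10');crop(c,(250,180,400,290),5,'t10c')
"
```

```text
clock: 10.82
position: [0.585, -0.1284, 0.0249]
eef_rot: [0.705, -0.049, 0.705, 0.049]
contact_force: [-0.0, -2.9, 1.2]
grip_width: 0.212
t 10.82 gate [-1.00e-04 -1.18e-01] tipz 0.0109 zang -0.0 F [-0.  -2.9  1.2] open 19.9 down [-0.  0. -1.]
to [0.5648 0.0162 0.024 ] rows [2.40e-03 3.65e-01 3.00e-04] [-0.     -0.     -0.0001]
```

View pics/s10c.png

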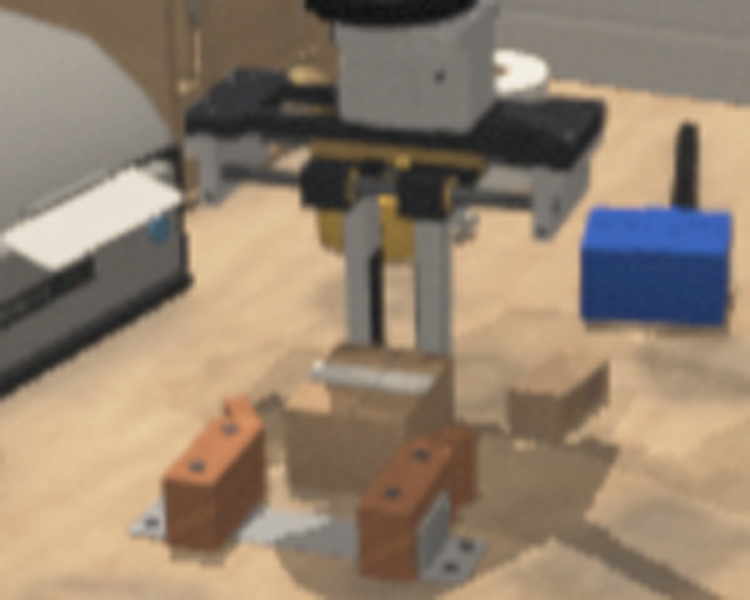

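View pics/t10c.png

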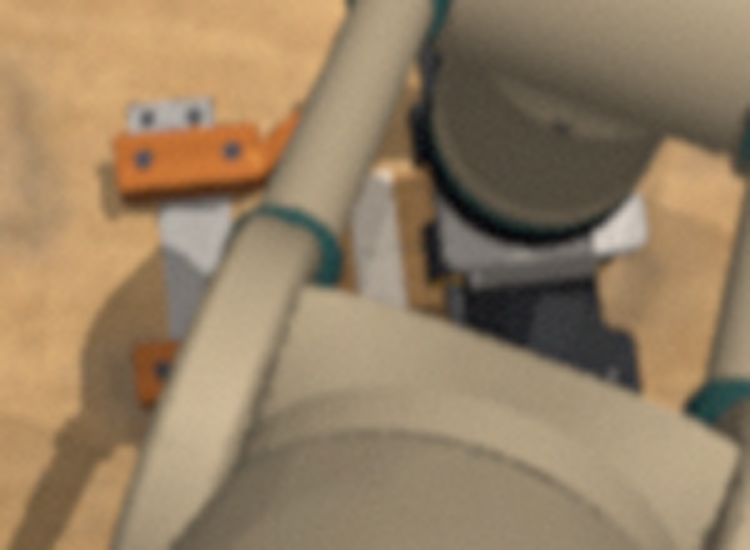

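```bash
python3 -c "
from h import *
c=r.camera('top')
W=lambda l,z:w2g(world(c,np.array(l)/5+[250,180]-.4,z)).round(4).tolist()
print('box +x edge',W([(375,174),(425,168)],.04)); print('cheek+x inner',W([(125,200),(250,187)],.035))
c=r.camera('side')
W=lambda l,z:w2g(world(c,np.array(l)/5+[240,150]-.4,z)).round(4).tolist()
print('box front bottom',W([(290,482)],0),'front top L,R, rear R',W([(286,408),(412,440),(453,355)],.04))
"
```

```text
box +x edge [[0.0275, -0.0748], [0.0278, -0.0954]]
cheek+x inner [[0.0289, 0.0274], [0.0287, -0.0238]]
box front bottom [[0.0266, -0.0417]] front top L,R, rear R [[0.0241, -0.0351], [-0.0383, -0.0209], [-0.0293, -0.1064]]
```

```bash
python3 -m crank '[[[0.001,0.015,0,0,0,0],[0.001,0.03,0,0,0,0],[0.001,0.045,0,0,0,0],[0.001,0.06,0,0,0,0],[0.001,0.07,0,0,0,0],[0.001,0.08,0,0,0,0]]]'; python3 -c "
from h import *
now(); plan(0,.028,.01,0)
c=snap('side','s11');crop(c,(240,150,390,270),5,'s11c')
"
```

```text
clock: 11.78
position: [0.58, -0.096, 0.0241]
eef_rot: [0.705, -0.049, 0.706, 0.05]
contact_force: [0.5, -0.9, 0.6]
grip_width: 0.209
t 11.78 gate [-0.0006 -0.0852] tipz 0.0101 zang -0.02 F [ 0.5 -0.9  0.6] open 19.7 down [-0.001  0.001 -1.   ]
to [0.5648 0.0162 0.024 ] rows [0.0008 0.283  0.0014] [-0.0004 -0.0013 -0.002 ]
```

View pics/s11c.png

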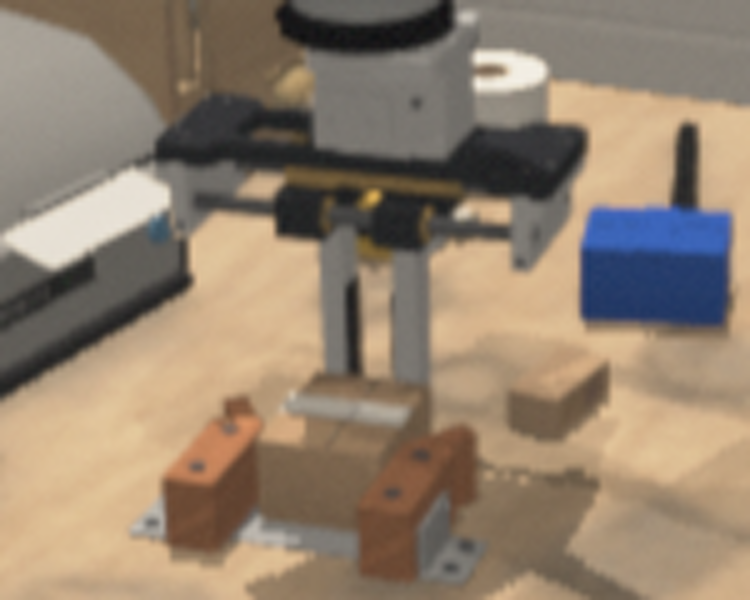

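The box's front has entered the gap squarely (crop 260–390, row 500) with no side force, so I push on.

```bash
python3 -m crank '[[[0,0.015,0,0,0,0],[0,0.03,0.001,0,0,0],[0,0.045,0.001,0,0,0],[0,0.06,0.001,0,0,0],[0,0.075,0.001,0,0,0],[0,0.09,0.001,0,0,0],[0,0.105,0.001,0,0,0],[0,0.12,0.001,0,0,0],[0,0.135,0.001,0,0,0],[0,0.15,0.001,0,0,0]]]'; python3 -c "
from h import *
now(); plan(0,.028,.01,0)
c=snap('side','s12');crop(c,(220,150,370,270),5,'s12c')
"
```

```text
clock: 13.08
position: [0.5718, -0.0356, 0.0242]
eef_rot: [0.705, -0.048, 0.706, 0.05]
contact_force: [-0.4, -0.3, -0.1]
grip_width: 0.21
t 13.07 gate [-0.0003 -0.0243] tipz 0.0102 zang -0.02 F [-0.4 -0.3 -0.1] open 19.7 down [-0.002  0.002 -1.   ]
to [0.5648 0.0162 0.024 ] rows [0.0009 0.1307 0.0007] [-0.0004 -0.0017 -0.0028]
```

View pics/s12c.png

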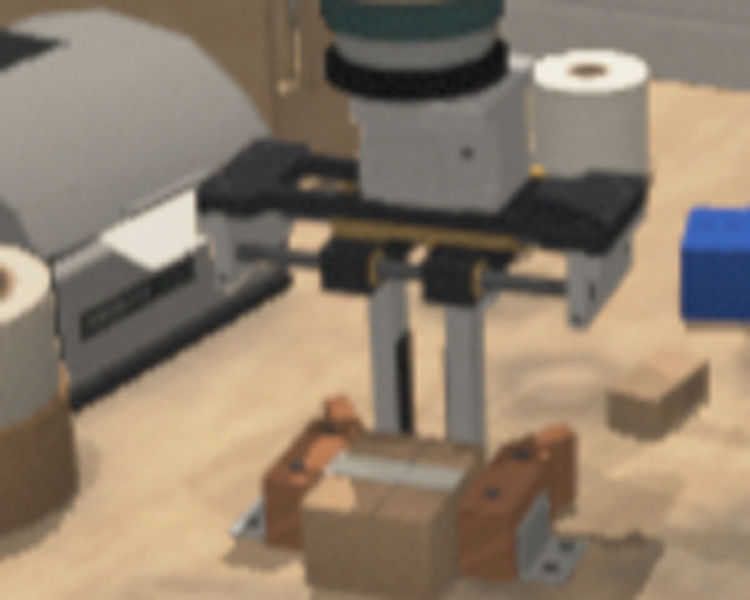

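```bash
python3 -m crank '[[[0,0.015,0,0,0,0],[0,0.03,0,0,0,0],[0,0.045,0,0,0,0],[0,0.06,0.001,0,0,0],[0,0.075,0.001,0,0,0],[0,0.09,0.001,0,0,0],[0,0.105,0.001,0,0,0],[0,0.12,0.001,0,0,0],[0,0.128,0.001,0,0,0],[0,0.134,0.001,0,0,0],[0,0.134,0.001,0,0,0]]]'; python3 -c "
from h import *
now()
c=snap('side','s13');crop(c,(220,150,370,270),5,'s13c')
"
```

```text
clock: 14.5
position: [0.5646, 0.0185, 0.0245]
eef_rot: [0.705, -0.048, 0.706, 0.05]
contact_force: [-0.1, -0.7, 0.7]
grip_width: 0.213
t 14.5 gate [0.0001 0.0303] tipz 0.0105 zang -0.01 F [-0.1 -0.7  0.7] open 20.0 down [-0.002  0.003 -1.   ]
```

View pics/s13c.png

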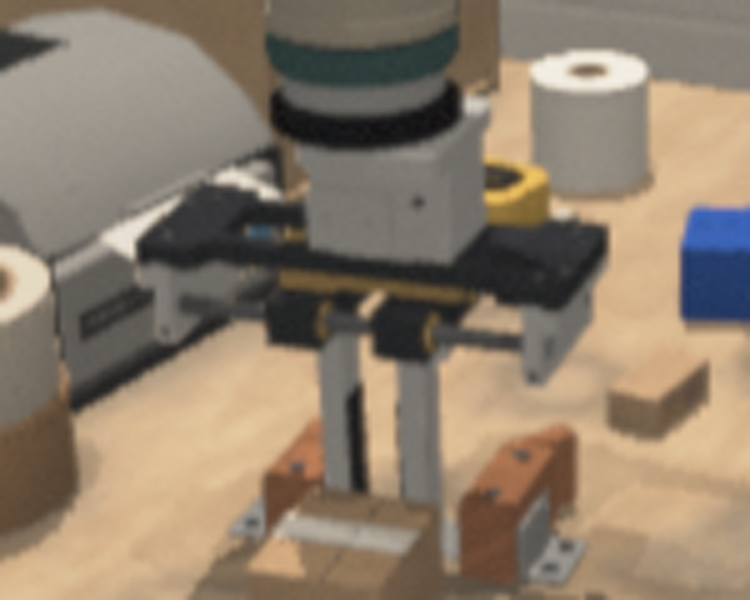

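Box is out past the end. I back the fingers off, raise them, and go well clear toward -y to look.

```bash
python3 -m crank '[[[0,-0.02,0,0,0,0],[0,-0.05,0,0,0,0],[-0.08,-0.05,0,0,0,0],[-0.2,-0.05,0,0,0,0],[-0.32,-0.08,0,0,0,0],[-0.4,-0.2,0,0,0,0],[-0.4,-0.34,0,0,0,0],[-0.4,-0.48,0,0,0,0],[-0.4,-0.62,0,0,0,0],[-0.4,-0.75,0,0,0,0],[-0.4,-0.75,0,0,0,0]]]'; python3 -c "
from h import *
now()
c=snap('side','s14');crop(c,(220,150,370,270),5,'s14c')
c=snap('top','t14');crop(c,(210,180,370,290),5,'t14c')
"
```

```text
clock: 15.92
position: [0.6062, -0.2842, 0.1827]
eef_rot: [0.705, -0.047, 0.706, 0.048]
contact_force: [-0.7, 1.2, 0.1]
grip_width: 0.211
t 15.93 gate [-0.0008 -0.2752] tipz 0.1687 zang -0.32 F [-0.7  1.2  0.1] open 19.9 down [-0.002  0.002 -1.   ]
```

View pics/t14c.png

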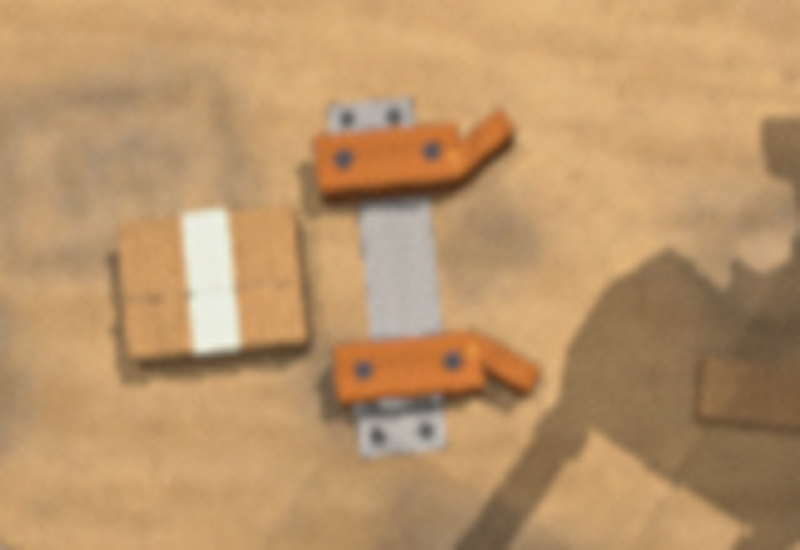

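View pics/t14.png

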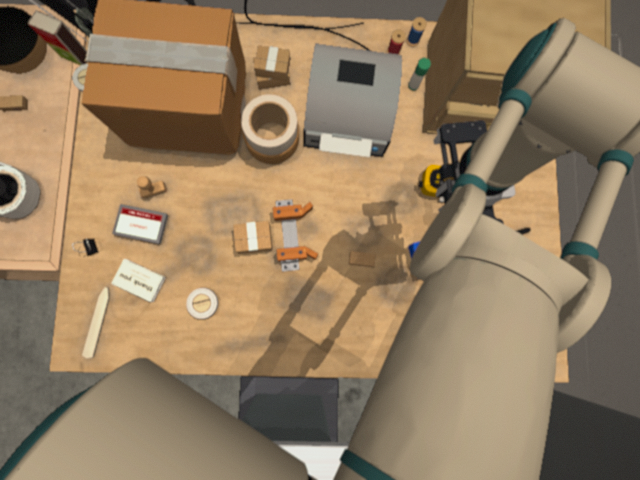

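View pics/s14.png

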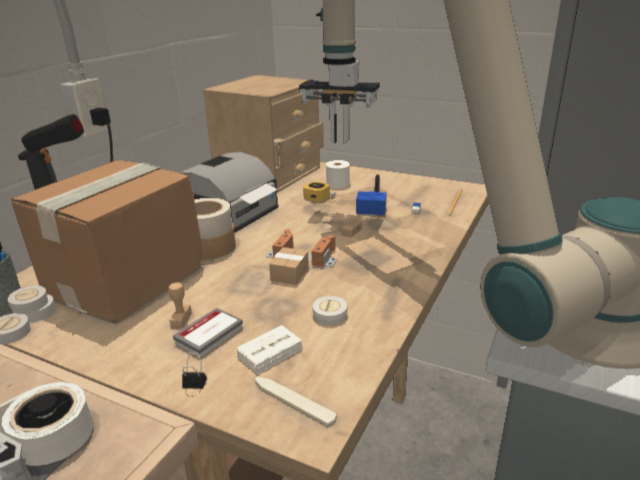

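The parcel stands squarely beyond the exit (crop 118–308, rows 208–360). I check the gap and whether the small parcel has stayed put.

```bash
python3 -c "
from h import *
c=r.camera('top')
W=lambda l,z:world(c,np.array(l)/5+[210,180]-.4,z)
p=W([(120,222),(298,208),(308,345),(127,360)],.04);print('parcel',w2g(p).round(4).tolist(),w2g(p.mean(0)).round(4))
k=W([(314,135),(322,197),(332,347),(338,405)],.035);print('cheek exit',w2g(k).round(4).tolist())
a=cv2.imread('pics/t1.png')[245:275,340:385];b=c['pixels'][245:275,340:385]
f=lambda i:cv2.Sobel(cv2.createCLAHE(4).apply(cv2.cvtColor(i,6)),cv2.CV_32F,1,0)
print('small shift',cv2.phaseCorrelate(f(a),f(b)))
now()"
```

```text
parcel [[0.0278, 0.1101], [0.0257, 0.0383], [-0.0304, 0.0399], [-0.0284, 0.1122]] [-0.0013  0.0751]
cheek exit [[0.0563, 0.0291], [0.0302, 0.0285], [-0.0315, 0.0306], [-0.0552, 0.0306]]
small shift ((0.7234505053408498, -0.48901703366971105), 0.5971089133509884)
t 16.07 gate [-0.0003 -0.2698] tipz 0.1692 zang -0.04 F [0.5 0.3 0.6] open 19.7 down [-0.003  0.004 -1.   ]
```

```bash
python3 -c "
from h import *
r.close_job(); now()"
```

```text
the job is handed in; nothing more can be done
the job is handed in; nothing more can be done
```

The larger kraft parcel went through the size gate long way first and now stands just beyond the far end. I handed the job in at about 16 s.

- **Pushes:** I pushed it sideways onto the gap's line with the finger sides, which also squared it. Then I pushed it from behind with both fingers, through the mouth and the gap. It was never gripped, lifted or tipped. At each check between pushes the wrist force was at most about 3 N.
- **Last check from above:** The parcel's rear is about 8–9 mm past the exit and it is centred to about 1 mm. It is square to the gate within about 2°. The gripper was well clear, holding above the bench before the mouth.
- **Other things:** In the last pictures they look untouched, though the arm hid part of the far right from above.
- **A check that disagreed:** The image correlation on the small parcel gave a shift of 0.7 px with weak confidence, in the arm's shadow. The corner pixels I read off before and after agreed to within about 1.5 px. I take that as unmoved.

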